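Open the secret drawer of the dark puzzle box

TASK

Open the secret drawer of the dark wooden puzzle box: with closed fingertips in the open end of the channel along its top edge, push the sliding cover along the channel to the far end, so that the hidden recess lies open, then drop the fingertips into the recess and press the brass catch all the way down, which pushes the drawer out. Leave the drawer open and take the gripper out. Leave the pale puzzle box as it is.

Things in the scene. Friction and masses are not known exactly. Their poses are not given: they have to be found in the camera images.
- dark_box: Dark brown wooden puzzle box, fixed; origin on its underside at table height, z up. It spans x -65..65, y -112..107, z 0..80 mm. Its -x face, with the drawer, looks towards the robot. Near that face a channel 50 mm wide and 10 mm deep runs along y in the top: x -53..-3, y -102..97, floor at z = 70 mm. A lighter wooden sliding cover, 76 mm long, lies in it, hiding the recess.
- dark_bay (a point): Middle of the open -y end of the dark box's channel, on its floor: x = -28, y = -76, z = 70 mm in the box's frame. At the start the channel is free here over y -102..-50, for the fingertips. The cover's end face, to be pushed towards +y, is 16 mm high: a ridge along it rises to z = 86 mm.
- dark_recess (a point): Centre of the top of the brass catch plate that floors the recess, while up: x = -28, y = -11, z = 62 mm in the dark box's frame. The recess is x -53..-3, y -42..20 mm; the plate lies 8 mm below the channel floor. Pressed with 3 to 5 N it goes straight down by 10 mm to a firm stop, pushing the drawer out by 3.5 mm per mm; it stays down when let go.
- dark_slide (a joint): Sliding cover of the dark box, m along the box's +y: 0 = hard against its start, recess covered, its -y end face at y = -50 mm; 0.070 = at the far stop, recess wholly open, end face at y = +20 mm. Friction about 1.5 N; it stays where it is left.
- dark_drawer (a joint): Secret drawer of the dark box, m towards the box's -x: 0 = shut with its front flush (no handle, cannot be pulled), 0.035 = fully out, catch all the way down.
- pale_box: The pale wooden puzzle box, same build, size and axes as the dark one; to be left alone. Either box may stand on the left or the right.
- pale_drawer (a joint): Drawer of the pale box, 0 = shut; shall stay so.
- pale_ridge (a point): Middle of the ridge on the pale box's sliding cover, 86 mm above the table; shall stay where it is.

How it is judged:
By the outcome, as a careful person would: the job done as asked, in the order asked, and still so for the second after the job is handed in, with the robot touching nothing.
It also fails if it takes over 45 s, if anything falls off the work surface, if the arm or the gripper's body presses on something with over 40 N, if the wrist force passes 120 N, or if a joint passes its speed limit or range.

ROBOT

A 7-joint arm with a two-finger parallel gripper is mounted at the origin on a cart in front of the work surface, level with it; the furniture and walls round the work are solid. World frame = base frame: x ahead of the robot, y to its left, z up, the work surface at z = 0. Lengths are in m, angles in degrees, forces in N, time in s.
With the tool pointing down it reaches from about 0.425 to 0.875 m from the base axis. Payload 4.7 kg.
Tool frame: the origin (TCP) lies on the front face of the gripper's body, between the roots of the fingers; the fingertips stand 70 mm ahead of it and the grasp point (between the pads) lies 51 mm ahead of it (tip_extent is the distance from the TCP to the fingertips, in m); z points along the fingers, y is the direction in which the jaws open and shut (so a half turn about z gives the same grasp; the last joint's range is limited). The gripper opens to 87 mm and grips with 3 to 60 N. Pads are 19 mm wide; open, the fingers measure 117 mm over their backs; the gripper's body (75 mm by 190 mm) begins 51 mm behind the grasp point.
Start: joints at [72.657, 18.392, -4.016, 83.108, 1.295, 78.541, -3.26], TCP at [0.202, -0.618, 0.292] pointing down, gripper open.
Joint ranges: [-163.93, 163.93], [-17.29, 119.83], [-79.2, 71.16], [3.27, 140.29], [-89.18, 269.18], [5.43, 117.66], [-154.24, 154.24]. Speed limits (degrees/s): [147.25, 147.25, 180, 180, 180, 180, 180].

INTERFACE

Orientations are given as [roll, pitch, yaw] about the fixed x, y, z axes, in that order (R = Rz(yaw) Ry(pitch) Rx(roll)).
In Python, from cell import * gives the robot as it stands.
- The arm moves only by the tool carry_out, never from a script. Its argument "increments" is text: rows parted by semicolons, each of 7 numbers parted by spaces: the opening, from 0 (shut) to 1 (fully open), then the shift along the tool's x, y, z in m, then the turn, a rotation vector about the tool's x, y, z in degrees. A call has 1 to 20 rows; each row shifts and turns the pose as measured when the row begins, along the tool's axes as they then stand; what a row does not reach is not made up. A row lasts 1/8 s, in which the tool goes at most 62.5 mm and 10.7 degrees, less where a joint would pass 70% of its speed; a pose out of reach is approached as far as the arm can. A call is refused whole if a number of a shift passes 0.0625 or a number of a turn 10.7, either way. A call with a gripper value outside its range is refused whole. The fingers move at their own pace and stop on an object; "force" is the grip in N (left out, the last holds). Time passes only in rows, so rows that do not move let the fingers close. It gives the time, the measured TCP pose, the force and the opening at its end, in the units of the state.
- get_obs(): the state, without advancing time (a new reading comes with each control period).
- read_camera(name): name is "scene" or "top" or "wrist"; returns a dict with "img" (480x640x3 uint8, blue, green, red), "fx", "fy", "cx", "cy" (pixels), "world_from_camera" (4x4, takes a point from camera to world coordinates). Camera axes: x right, y down, z forward; pixel columns grow to the right and rows downward; lengths in m; the calibration is good to about 2 mm. The wrist camera is an equidistant fisheye: a pixel r from the principal point sees the ray r / f radians off the axis. A picture is of the moment at which its call begins. There is no depth.
- sign_off(): hands the job in, once; it reports no verdict.
Trained networks look in a picture, given as the dict that the camera call returned (one of the last four; its "shot" number tells which), for a name from the list of things; names that differ only in an ending like _2 or _b are one class to them, and where a whole thing is asked for, a point or a joint stands for the part that bears it (a point fixed in the world has none). Each returns a list of dicts, best first, with "confidence" (0 to 1); they miss things now and then, are a little off and sometimes report something else, mostly with a low value. They report only what shows in the picture. A call takes as long as a camera call.
- masks_of(target, picture): "pixels" (480x640 bool, what is visible of it) and "bbox" ([left, top, right, bottom] in pixels, round what is visible of it).
The state is a dict: "time_s": time; "qpos": joint angles; "joint_velocities": joint speeds; "effort": joint torques, N m; "tool_pos": TCP position; "tool_rot": TCP orientation; "force": force on the tool from outside, world axes, zero at the start; "wrist_torque": the same for the moment, N m; "grip_width": finger opening in m.
Only numpy, scipy, OpenCV 4.12 (cv2) and the standard library are available. Lean on these libraries where they do the work, as an engineer would, in place of code of your own. Each camera call takes 0.05 s, during which the arm holds its last target.

## Working session

There is one attempt and no reset: what is moved stays moved. The work goes in short steps, Python scripts to look and compute and a tool call to move; the robot and the scene stay as the last step left them, time stands still between calls to the robot, and variables do not carry over. Pictures are saved under pics/ and viewed, and the job is handed in when it is done.

Besides the shell and the picture viewer there is one more tool, called after ">>>" as name(argument=value, ...) on one line, values as JSON. carry_out: Moves the arm, as the interface text tells. Its arguments: {"type":"object","properties":{"increments":{"type":"string"},"force":{"type":"number"}},"required":["increments"]}

```bash
mkdir -p pics; ls
python3 - <<'E'
from cell import *
import cv2,numpy as np
o=get_obs();print({k:np.round(v,3).tolist() for k,v in o.items()})
for n in ["scene","top"]:
    p=read_camera(n);cv2.imwrite(f"pics/{n}1.png",p["img"])
    print(n,p["fx"],p["fy"],p["cx"],p["cy"],np.round(p["world_from_camera"],4).tolist())
    for t in ["dark_box","pale_box","dark_slide"]:
        print(t,[(round(m["confidence"],2),m["bbox"]) for m in masks_of(t,p)])
E
```

```text
pics
{'time_s': 0.0, 'qpos': [72.656, 18.439, -4.014, 83.176, 1.295, 78.542, -3.26], 'joint_velocities': [-0.128, -0.074, 0.043, -0.089, -0.024, -0.01, -0.031], 'effort': [-0.0, -49.13, -0.404, -31.253, -0.064, 0.044, 0.0], 'tool_pos': [0.202, -0.617, 0.291], 'tool_rot': [-179.889, 0.006, 18.153], 'force': [-0.184, -0.317, -0.394], 'wrist_torque': [0.014, -0.007, 0.04], 'grip_width': 0.087}
scene 525.383192317316 525.383192317316 319.707898504444 244.3670289335002 [[0.8193, -0.4437, 0.3631, 0.2185], [-0.573, -0.6133, 0.5436, -0.5298], [-0.0186, -0.6534, -0.7567, 0.7779], [0.0, 0.0, 0.0, 1.0]]
dark_box [(0.56, [321.7, 252.8, 462.1, 413.1])]
pale_box [(0.78, [192.9, 148.1, 287.9, 266.5])]
dark_slide [(0.73, [204.2, 205.0, 217.3, 236.3]), (0.64, [347.7, 305.0, 395.9, 350.8])]
top 599.9419554946462 599.9419554946462 322.109973485004 242.53477140402788 [[-0.0268, -0.9852, 0.1693, 0.3511], [-0.9995, 0.0296, 0.0138, -0.0248], [-0.0186, -0.1688, -0.9855, 1.159], [0.0, 0.0, 0.0, 1.0]]
dark_box [(0.23, [200.3, 267.4, 243.8, 295.7])]
pale_box [(0.55, [154.5, 219.3, 291.3, 316.7])]
dark_slide [(0.93, [417.6, 231.2, 458.4, 262.0]), (0.18, [369.0, 190.3, 494.1, 277.5])]
```

View pics/scene1.png

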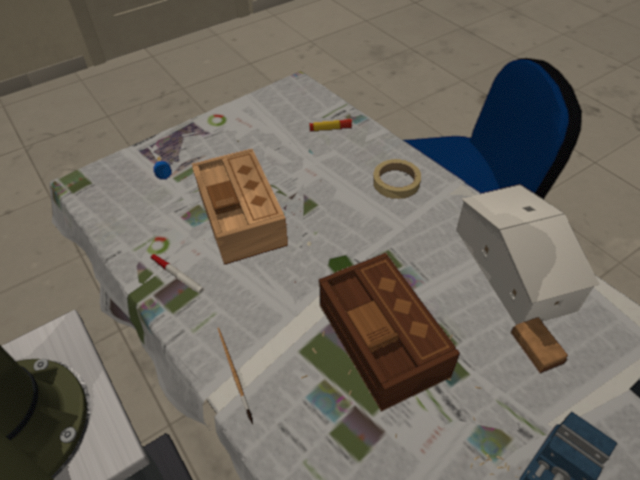

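View pics/top1.png

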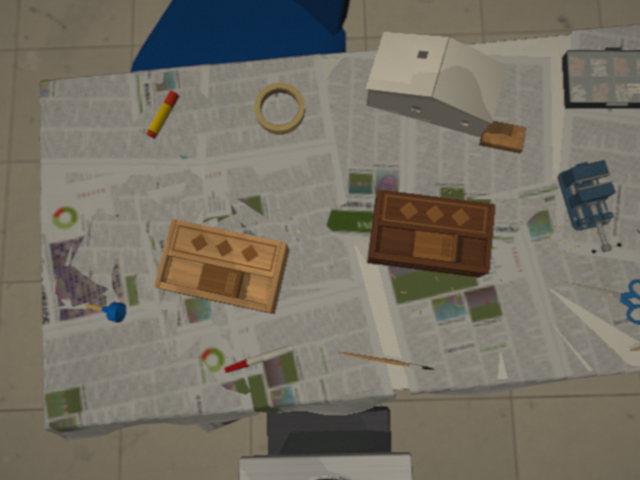

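The dark box is on the right (top view about px 369–494, 190–277), with its lighter cover at about 415–458. The pale box is on the left. I'll zoom in for the corners.

Run:
```python
import cv2
a=cv2.imread("pics/top1.png")[180:290,355:505];cv2.imwrite("pics/topz.png",cv2.resize(a,None,fx=5,fy=5,interpolation=2))
a=cv2.imread("pics/scene1.png")[240:420,305:475];cv2.imwrite("pics/scz.png",cv2.resize(a,None,fx=3.3,fy=3.3,interpolation=2))
```

```text
(no output)
```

View pics/topz.png

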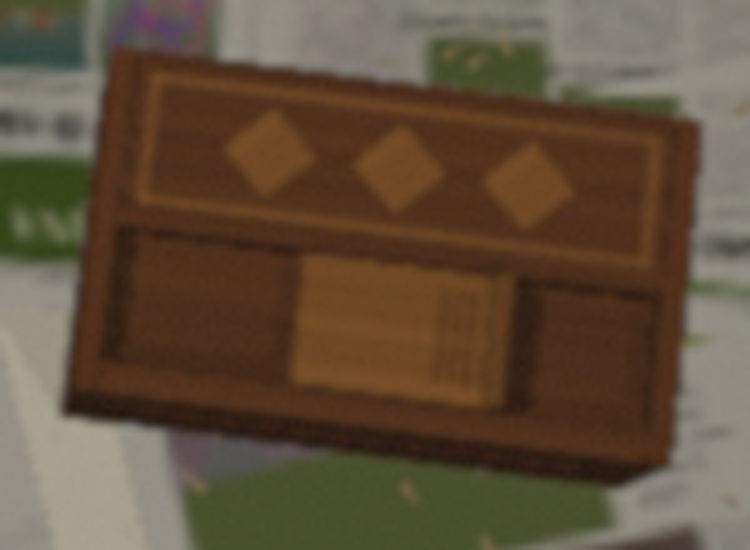

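View pics/scz.png

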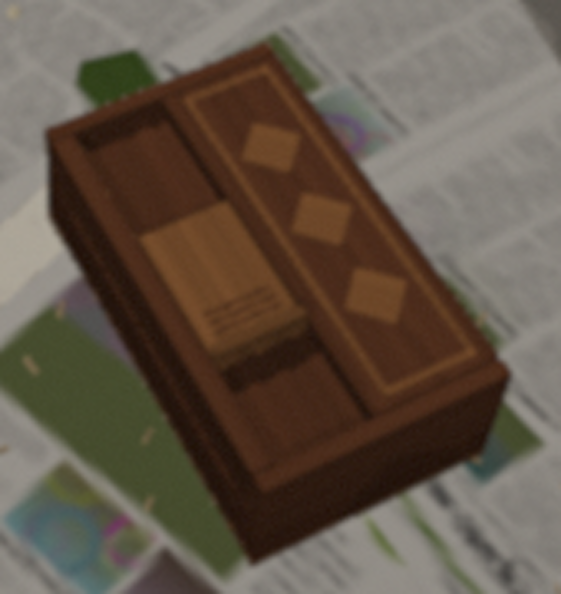

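```bash
cat > h.py <<'E'
from cell import *
import cv2,numpy as np
from scipy.optimize import least_squares
C=np.array([[.065,.107,.08],[.065,-.112,.08],[-.065,-.112,.08],[-.065,.107,.08]])
def W(P,p):
    c,s=np.cos(p[2]),np.sin(p[2]);P=np.atleast_2d(P)
    return np.c_[c*P[:,0]-s*P[:,1]+p[0],s*P[:,0]+c*P[:,1]+p[1],P[:,2]]
def proj(X,p):
    T=np.linalg.inv(p["world_from_camera"]);c=X@T[:3,:3].T+T[:3,3]
    return np.c_[p["fx"]*c[:,0]/c[:,2]+p["cx"],p["fy"]*c[:,1]/c[:,2]+p["cy"]]
def draw(img,p,b,s,off,f):
    L=[]
    for (x0,x1,y0,y1,z) in [(-.065,.065,-.112,.107,.08),(-.053,-.003,-.102,.097,.08),(-.053,-.003,-.102,.097,.07),(-.053,-.003,-.05+s,-.05+s,.086)]:
        q=proj(W([[x0,y0,z],[x1,y0,z],[x1,y1,z],[x0,y1,z]],b),p)
        cv2.polylines(img,[np.int32((q-off+.5)*f)],True,(0,255,0),1)
    return img
E
python3 - <<'E'
from h import *
pt=read_camera("top");ps=read_camera("scene")
zt=np.array([[112,50],[700,122],[668,467],[65,408]])/5+[355,180]-.4
zs=np.array([[268,42],[508,375],[262,490],[48,130]])/3.3+[305,240]-.4
r={}
for n,l in [("top",[(pt,zt)]),("scene",[(ps,zs)]),("both",[(pt,zt),(ps,zs)])]:
    f=lambda b:np.concatenate([(proj(W(C,b),p)-z).ravel() for p,z in l])
    s=least_squares(f,[.5,-.2,0]);print(n,s.x,np.degrees(s.x[2]),np.round(s.fun,1));b=s.x
for n,p,o,e,k in [("t",pt,(355,180),(505,290),5),("s",ps,(305,240),(475,420),3.3)]:
    a=cv2.resize(p["img"][o[1]:e[1],o[0]:e[0]],None,fx=k,fy=k,interpolation=2)
    cv2.imwrite(f"pics/ov_{n}.png",draw(a,p,b,0,np.array(o),k))
for q in [[-.028,-.076,.07],[-.028,-.011,.062]]: print(W(q,b))
E
```

```text
top [ 0.55111882 -0.20754275 -0.14879299] -8.525210588685654 [-1.3  0.8 -0.1 -0.1  1.   0.9  0.4 -1.7]
scene [ 0.55445714 -0.20358985 -0.17045013] -9.766073210163313 [ 0.1 -0.7  1.5  0.1 -0.5  0.9 -1.3 -1.1]
both [ 0.55266932 -0.20548833 -0.16028634] -9.183730773824127 [-2.  -0.6 -0.9 -0.1 -0.7  0.7 -1.1 -3.2 -0.7  0.4  2.   1.   0.3  2.7
 -1.9  0.7]
[[ 0.51289856 -0.27604531  0.07      ]]
[[ 0.52327262 -0.21187851  0.062     ]]
```

View pics/ov_t.png

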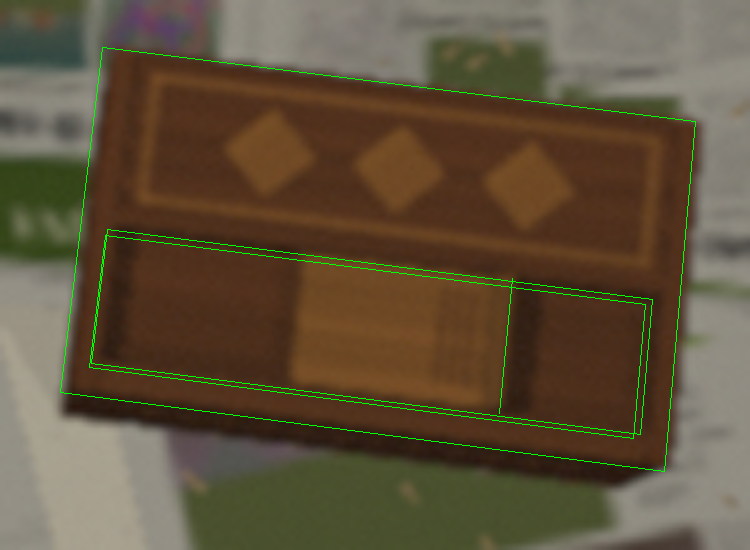

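View pics/ov_s.png

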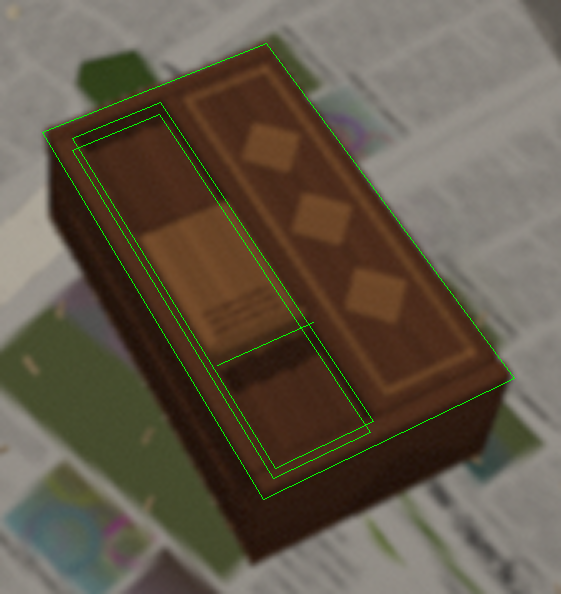

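Run:
```python
from h import *
pt=read_camera("top");ps=read_camera("scene")
zt=np.array([[112,50],[700,122],[668,467],[68,389],[120,228],[660,292]])/5+[355,180]-.4
zs=np.array([[268,42],[508,375],[262,490],[48,130]])/3.3+[305,240]-.4
D=np.r_[C,[[-.003,.097,.08],[-.003,-.102,.08]]]
for n,l in [("top",[(pt,zt)]),("scene",[(ps,zs)]),("both",[(pt,zt),(ps,zs)])]:
    f=lambda b:np.concatenate([(proj(W(D[:len(z)],b),p)-z).ravel() for p,z in l])
    s=least_squares(f,[.5,-.2,0],loss="soft_l1");print(n,s.x,np.degrees(s.x[2]),np.round(s.fun,1));b=s.x
for n,p,o,e,k in [("t",pt,(355,180),(505,290),5),("s",ps,(305,240),(475,420),3.3)]:
    a=cv2.resize(p["img"][o[1]:e[1],o[0]:e[0]],None,fx=k,fy=k,interpolation=2)
    cv2.imwrite(f"pics/ov2_{n}.png",draw(a,p,b,0,np.array(o),k))
for q in [[-.028,-.076,.07],[-.028,-.011,.062]]: print(W(q,b))
```

```text
top [ 0.55333535 -0.20841914 -0.15870747] -9.093268157338404 [-0.5 -0.9  0.6 -0.6  0.9  0.2 -0.   0.3 -1.  -0.  -0.1  0.9]
scene [ 0.55453418 -0.20373493 -0.16893678] -9.679364656463589 [ 0.1 -0.7  1.7  0.1 -0.3  1.  -1.2 -1. ]
both [ 0.55352076 -0.20663402 -0.16314451] -9.347491772014887 [-1.3 -1.2 -0.2 -0.4 -0.2  0.4 -1.1 -0.1 -1.9 -0.3 -1.1  1.   0.3  0.6
  2.8  1.5  1.   3.  -1.   0.7]
[[ 0.51354851 -0.27707704  0.07      ]]
[[ 0.52410592 -0.21294015  0.062     ]]
```

View pics/ov2_t.png

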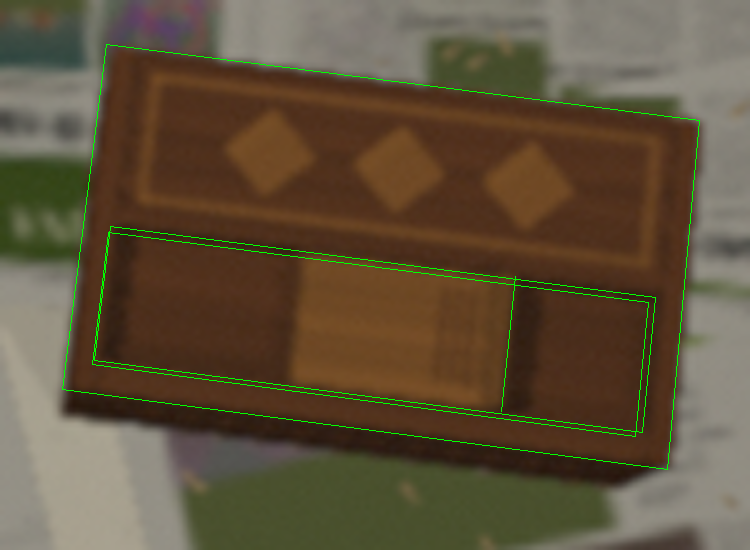

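>>> carry_out(increments="0 0 0 0 0 0 9.2; 0 0 0 0 0 0 9.2; 0 0 0 0 0 0 9.1; 0 0.03 -0.045 0 0 0 0; 0 0.03 -0.045 0 0 0 0; 0 0.03 -0.045 0 0 0 0; 0 0.03 -0.045 0 0 0 0; 0 0.03 -0.045 0 0 0 0; 0 0.03 -0.045 0 0 0 0; 0 0.03 -0.045 0 0 0 0", force=20)

```text
time_s: 1.85
tool_pos: [0.4691, -0.3431, 0.2923]
tool_rot: [179.7, -0.1, -11.0]
force: [0.3, -1.2, 0.1]
grip_width: 0.0013
```

>>> carry_out(increments="0 0.016 -0.036 0 0 0 -1.7; 0 0.016 -0.036 0 0 0 0; 0 0 0 0 0 0 0")

```text
time_s: 2.22
tool_pos: [0.5184, -0.2695, 0.2926]
tool_rot: [179.8, -0.2, -8.7]
force: [-0.5, -0.1, 0.1]
grip_width: 0.0005
```

Run:
```python
from h import *
o=get_obs();print(o["tool_pos"],o["tool_rot"])
p=read_camera("wrist");np.savez("w1.npz",**p);cv2.imwrite("pics/w1.png",p["img"])
print(p["fx"],p["cx"],p["cy"],np.round(p["world_from_camera"],3).tolist())
def fproj(X,p):
    T=np.linalg.inv(p["world_from_camera"]);c=X@T[:3,:3].T+T[:3,3]
    r=np.hypot(c[:,0],c[:,1]);th=np.arctan2(r,c[:,2])
    return np.c_[p["cx"]+p["fx"]*th*c[:,0]/r,p["cy"]+p["fy"]*th*c[:,1]/r]
import h;h.proj=fproj
a=h.draw(p["img"].copy(),p,[.5535,-.2070,np.radians(-9.3)],0,np.array([0,0]),1)
cv2.imwrite("pics/w1o.png",a)
```

```text
[ 0.51838296 -0.2695475   0.29262002] [179.84371651  -0.19721922  -8.65444656]
371.64829954431775 316.3749899373523 239.02780635525988 [[-0.151, -0.949, -0.275, 0.595], [-0.988, 0.146, 0.04, -0.282], [0.002, 0.278, -0.961, 0.386], [0.0, 0.0, 0.0, 1.0]]
```

View pics/w1o.png

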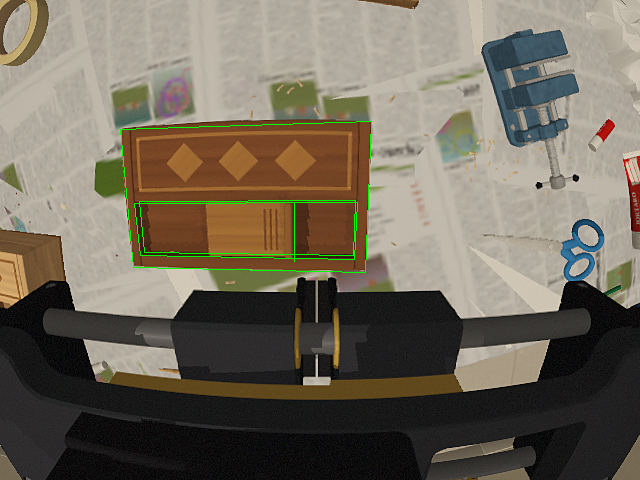

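>>> carry_out(increments="0 -0.0034 0.009 0.03 0 0 0.6; 0 0 0 0.04 0 0 0; 0 0 0 0.03 0 0 0; 0 0 0 0 0 0 0")

```text
time_s: 2.78
tool_pos: [0.5096, -0.2877, 0.1913]
tool_rot: [179.5, -0.2, -9.9]
force: [-0.2, 0.7, 0.1]
grip_width: 0.0002
```

```bash
cat > wv.py <<'E'
import sys
from h import *
import h
def fproj(X,p):
    T=np.linalg.inv(p["world_from_camera"]);c=X@T[:3,:3].T+T[:3,3]
    r=np.hypot(c[:,0],c[:,1]);th=np.arctan2(r,c[:,2])
    return np.c_[p["cx"]+p["fx"]*th*c[:,0]/r,p["cy"]+p["fy"]*th*c[:,1]/r]
h.proj=fproj
o=get_obs();b=[.5535,-.2075,np.radians(-9.3)]
d=o["tool_pos"]-[b[0],b[1],0];c,s=np.cos(b[2]),np.sin(b[2])
print("tool in box mm",1000*np.array([c*d[0]+s*d[1],-s*d[0]+c*d[1],d[2]-.07]),o["tool_rot"],o["force"],o["grip_width"])
if len(sys.argv)>1:
    p=read_camera("wrist");a=p["img"].copy()
    if len(sys.argv)>2:a=h.draw(a,p,b,float(sys.argv[2]),np.array([0,0]),1)
    cv2.imwrite(f"pics/{sys.argv[1]}.png",a)
E
python3 wv.py w2 0
```

```text
tool in box mm [-30.31834087 -86.26616366 121.25809584] [179.48055238  -0.22622547  -9.93618564] [-0.19097101  0.68871567  0.08832789] 0.00018228734195566235
```

View pics/w2.png

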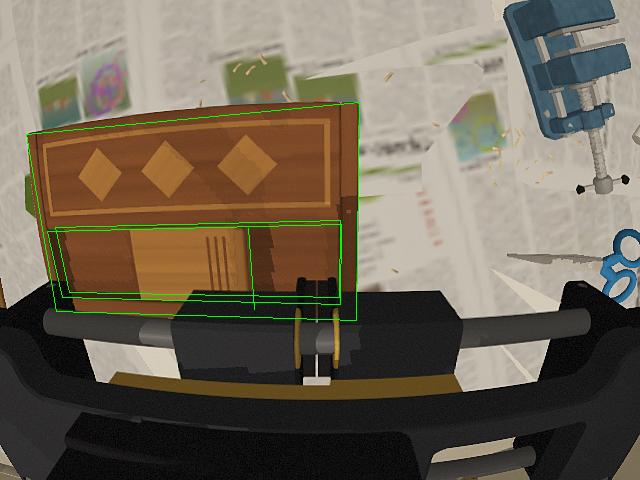

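>>> carry_out(increments="0 0.002 -0.008 0 0.5 0 -0.6; 0 0 0 0 0 0 0; 0 0 0 0 0 0 0")

```text
time_s: 3.2
tool_pos: [0.5159, -0.2817, 0.1973]
tool_rot: [179.8, -0.8, -9.4]
force: [0.2, -0.1, 0.8]
grip_width: -0.0001
```

```bash
python3 wv.py
```

```text
tool in box mm [-25.15664652 -79.32984177 127.32596834] [179.79942636  -0.75063917  -9.3530615 ] [ 0.19753399 -0.07010717  0.75252482] -5.3634894013757334e-05
```

>>> carry_out(increments="0 -0.002 -0.002 0.02 0 -0.7 0; 0 0 0 0.015 0 0 0; 0 0 0 0 0 0 0;0 0 0 0 0 0 0")

```text
time_s: 3.7
tool_pos: [0.5141, -0.2791, 0.1593]
tool_rot: [179.8, 0.1, -9.3]
force: [-0.2, 1.2, 0.4]
grip_width: 0.0003
```

```bash
python3 wv.py w3 0
```

```text
tool in box mm [-27.33194055 -77.06032537  89.3498553 ] [ 1.79813624e+02  5.39609924e-02 -9.33133316e+00] [-0.20984872  1.24261982  0.39917938] 0.00034789768853139575
```

View pics/w3.png

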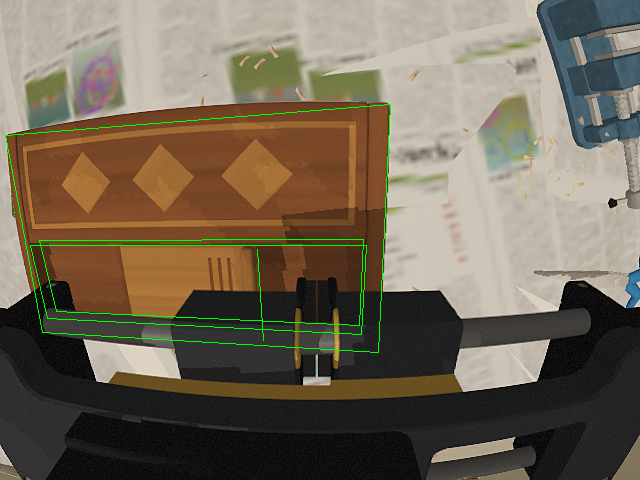

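>>> carry_out(increments="0 0 0 0.008 0 0 0; 0 0 0 0.006 0 0 0; 0 0 0 0 0 0 0")

```text
time_s: 4.12
tool_pos: [0.5142, -0.2794, 0.1449]
tool_rot: [179.8, 0.0, -9.3]
force: [0.4, -0.2, 1.1]
grip_width: 0.0004
```

```bash
python3 wv.py w4
python3 - <<'E'
from h import *
p=read_camera("scene");cv2.imwrite("pics/s4.png",cv2.resize(p["img"][200:420,280:500],None,fx=2.7,fy=2.7,interpolation=2))
E
```

```text
tool in box mm [-27.18308873 -77.34421127  74.87148673] [ 1.79791441e+02  1.36548980e-02 -9.34747376e+00] [ 0.42151141 -0.23737651  1.11355898] 0.00036773846008892794
```

View pics/s4.png

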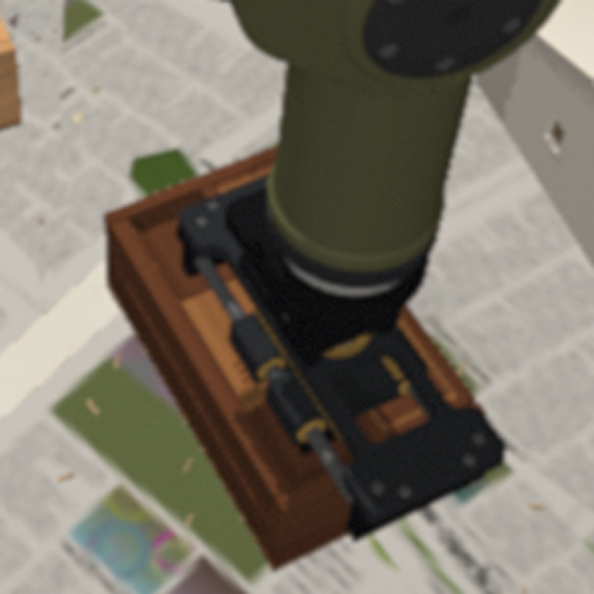

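>>> carry_out(increments="0 0 -0.008 0 0 0 0; 0 0 -0.008 0 0 0 0; 0 0 -0.008 0 0 0 0; 0 0 -0.008 0 0 0 0; 0 0 -0.008 0 0 0 0; 0 0 0 0 0 0 0")

```text
time_s: 4.97
tool_pos: [0.5216, -0.2377, 0.146]
tool_rot: [179.7, -0.1, -9.3]
force: [0.5, -1.0, 0.3]
grip_width: 0.0007
```

```bash
python3 wv.py w5
```

```text
tool in box mm [-26.5559608  -34.92874591  75.9667298 ] [ 1.79679395e+02 -1.06403222e-01 -9.31147128e+00] [ 0.4885763  -0.99898818  0.34261147] 0.0006750375253386158
```

View pics/w5.png

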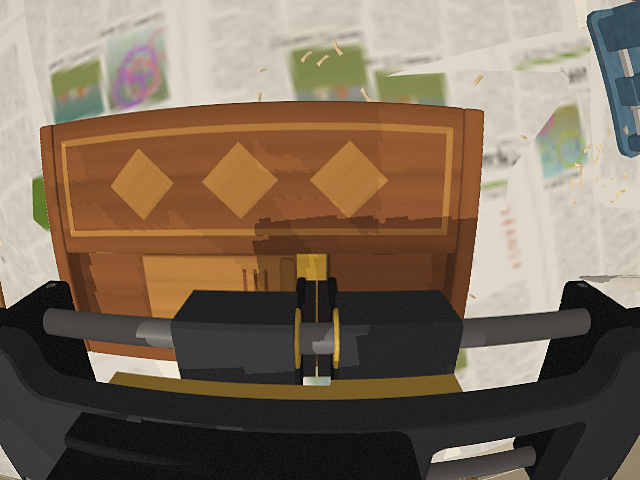

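>>> carry_out(increments="0 0 -0.008 0.0005 0 0 0; 0 0 -0.008 0 0 0 0; 0 0 -0.008 0 0 0 0; 0 0 -0.008 0 0 0 0; 0 0 -0.006 0 0 0 0; 0 0 0 0 0 0 0")

```text
time_s: 5.78
tool_pos: [0.5281, -0.1986, 0.1456]
tool_rot: [179.6, -0.1, -9.4]
force: [0.2, -0.5, -0.3]
grip_width: 0.0003
```

```bash
python3 wv.py w6 0.07
```

```text
tool in box mm [-26.51901104   4.67624151  75.60196854] [ 1.79623656e+02 -1.20436038e-01 -9.36911355e+00] [ 0.19757263 -0.53649883 -0.31809661] 0.0003422502871373572
```

View pics/w6.png

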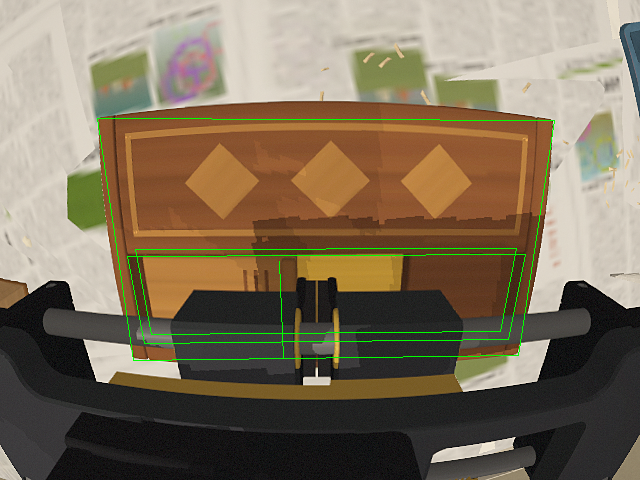

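>>> carry_out(increments="0 0 -0.003 0.0005 0 0 0; 0 0 -0.003 0 0 0 0; 0 0 -0.002 0 0 0 0")

```text
time_s: 6.2
tool_pos: [0.5293, -0.1916, 0.145]
tool_rot: [179.6, -0.1, -9.5]
force: [-1.1, -1.8, 0.6]
grip_width: 0.0005
```

```bash
python3 wv.py w7
```

```text
tool in box mm [-26.41885812  11.81093862  75.04166182] [ 1.79577761e+02 -1.35313398e-01 -9.46017273e+00] [-1.12178388 -1.82130934  0.62372259] 0.0005037905139493205
```

View pics/w7.png

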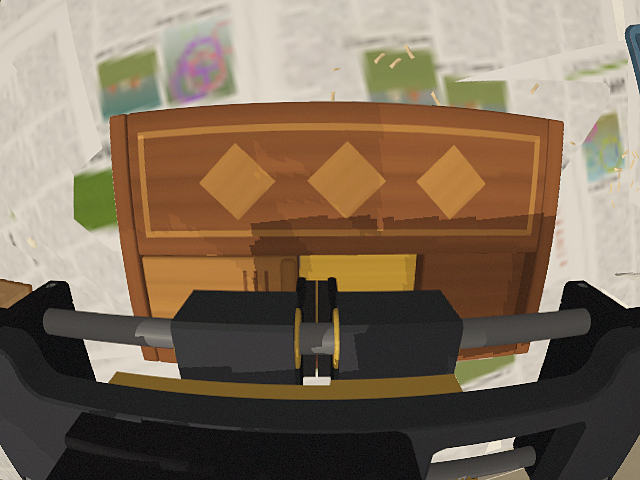

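>>> carry_out(increments="0 0 -0.003 0 0 0 0; 0 0 -0.003 0 0 0 0")

```text
time_s: 6.5
tool_pos: [0.5294, -0.1907, 0.1452]
tool_rot: [179.2, -0.2, -9.6]
force: [-0.5, -6.4, -0.9]
grip_width: 0.0004
```

```bash
python3 wv.py
```

```text
tool in box mm [-26.49709483  12.7323037   75.191107  ] [ 1.79151386e+02 -1.75650061e-01 -9.60564909e+00] [-0.46937018 -6.39578156 -0.86709861] 0.00039952531795371877
```

>>> carry_out(increments="0 0 -0.003 0 0 0 0; 0 0 -0.003 0 0 0 0")

```text
time_s: 6.75
tool_pos: [0.5294, -0.1903, 0.1452]
tool_rot: [178.7, -0.2, -9.8]
force: [-1.2, -6.6, -0.4]
grip_width: 0.0003
```

>>> carry_out(increments="0 0 0.008 -0.001 0 0 0; 0 0 0.008 0 0.4 0 -0.3; 0 0 0.006 0 0 0 0; 0 0 0 0 0 0 0;0 0 0 0 0 0 0")

```text
time_s: 7.38
tool_pos: [0.5257, -0.2115, 0.1462]
tool_rot: [179.4, -0.2, -9.5]
force: [-0.7, -0.5, 0.8]
grip_width: 0.0004
```

```bash
python3 wv.py w8 0.07
```

```text
tool in box mm [-26.81545435  -8.39638609  76.24534762] [179.37195528  -0.18747362  -9.49457132] [-0.68680891 -0.47245681  0.76100167] 0.0004203438755720063
```

View pics/w8.png

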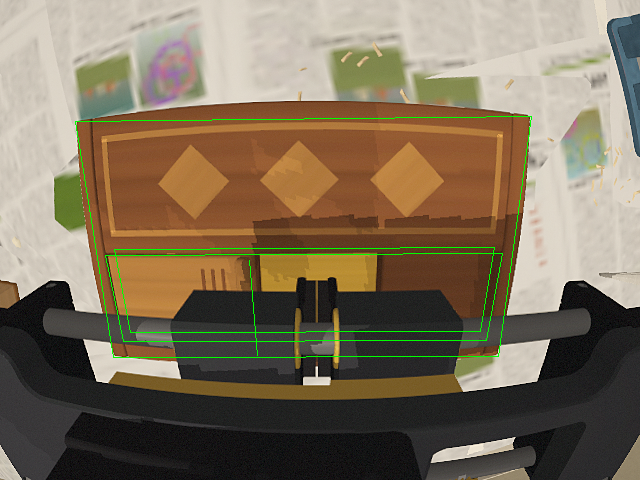

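>>> carry_out(increments="0 0 0.001 0.006 0 0 0; 0 0 0 0.006 0 0 0; 0 0 0 0.005 0 0 0; 0 0 0 0.005 0 0 0")

```text
time_s: 7.92
tool_pos: [0.526, -0.2121, 0.124]
tool_rot: [179.4, -0.2, -9.4]
force: [-2.1, 1.1, 4.2]
grip_width: 0.0007
```

```bash
python3 wv.py
```

```text
tool in box mm [-26.4058488   -8.95228393  53.96330148] [179.35601958  -0.21632677  -9.42145828] [-2.06563112  1.05763591  4.20409934] 0.0006805765507772398
```

>>> carry_out(increments="0 0 0 0.005 0 0 0; 0 0 0 0.005 0 0 0; 0 0 0 0.005 0 0 0")

```text
time_s: 8.3
tool_pos: [0.5263, -0.212, 0.1219]
tool_rot: [179.2, -0.0, -9.4]
force: [-13.7, 4.4, 36.0]
grip_width: 0.0004
```

>>> carry_out(increments="0 0 0 -0.006 0 0 0; 0 0 0 -0.015 0 0 0; 0 0 0 -0.03 0 0 0; 0 0 0 -0.04 0 0 0; 0 0 0 -0.04 0 0 0;0 0 0 0 0 0 0")

```text
time_s: 9.05
tool_pos: [0.5267, -0.2098, 0.2571]
tool_rot: [179.2, -0.1, -9.4]
force: [0.3, 0.0, -0.3]
grip_width: 0.0003
```

```bash
python3 wv.py w9 0.07
python3 - <<'E'
from h import *
p=read_camera("scene");cv2.imwrite("pics/s9.png",p["img"])
E
```

```text
tool in box mm [-26.02118177  -6.64030942 187.1499289 ] [ 1.79189421e+02 -7.00353446e-02 -9.41348742e+00] [ 0.29746207  0.03496094 -0.31236848] 0.00026437888831483966
```

View pics/w9.png

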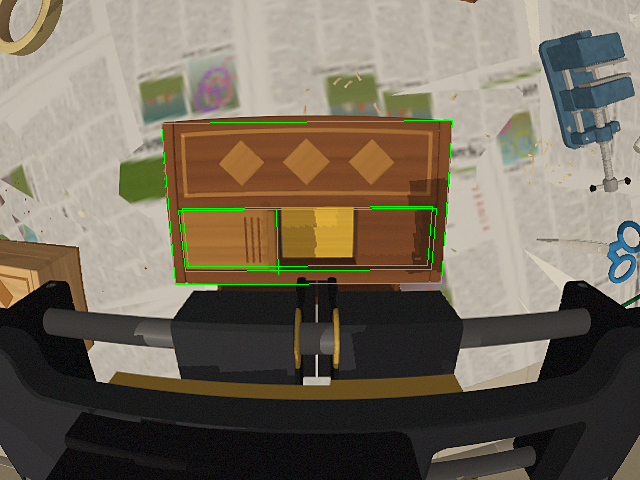

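View pics/s9.png

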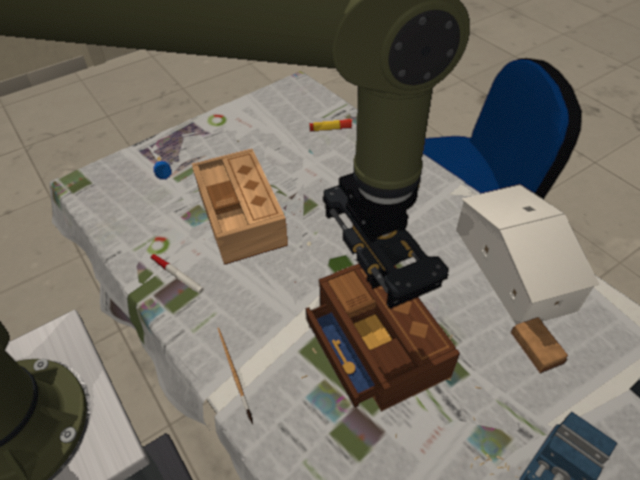

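```bash
python3 -c "
from cell import *
print(sign_off())"
```

```text
the job is handed in; nothing more can be done
None
```

The dark box's secret drawer is open and the gripper is out. I handed the job in at about 9 s.

- **Cover:** I put the closed fingertips into the open -y end of the channel and pushed the cover until it met the far stop. The force rose from about 2 N to 6.5 N and the cover stopped moving. Afterwards the wrist picture showed its end face within a pixel or two of where a fully open cover should be.
- **Catch:** I pressed the brass plate to its firm stop, with the fingertips at z ≈ 0.052 m as expected. The last press reached 36 N down plus about 14 N sideways. That was through the fingertips and well under the 120 N wrist limit.
- **Last pictures:** After I lifted clear, with the fingertips about 0.19 m above the table and the force near zero, the recess was open and the plate down. The drawer was out, with its blue lining and a key visible. The pale box looked unchanged.

**Not checked or disagreeing:**
- I did not measure how far the drawer came out. That it is fully out rests on the catch reaching its stop and on the picture.
- The top and scene cameras disagreed by about 3–5 mm on where the box was. The wrist picture settled that to about 2 mm.
- The fingertips also stopped about 8 mm further along the channel than I expected. I put that down to tips slimmer than I assumed, or to a remaining position error.

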